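# Unlatch the board holder from its ball mount and hold it up

### The job

Take the board holder with the orange latch off its ball mount: squeeze the orange tab towards the fixed grey ear opposite it, so that the spring latch lets go of the ball, and with the latch squeezed lift the holder straight up. Finish while still holding it level in the gripper, over its own mount and at least 6 cm higher than it sat; do not put it down or let go. Leave the blue-latch holder seated on its mount and everything else on the bench where it is.

Things in the scene. Friction and masses are not known exactly. Their poses are not given: they have to be found in the camera images.
- holder_orange: Orange-latch board holder, loose, seated on its ball mount. Grey head 35 x 35 x 38 mm, hollow below for the ball; along its +x a tongue with a green circuit board reaches 124 mm, at -x a dark round weight 42 mm, both under 26 mm high. On top a grey ear and, across y, its latch tab. Origin: centre of the head's underside, 46 mm above the bench when seated; z up. 0.2 to 0.35 kg, balanced over the ball.
- holder_orange_grip (a point): Centre for the pinch, fixed in the holder: 64 mm above its origin, 4.5 mm to its -y side, midway between the outer faces of ear and tab when fully squeezed. Fingers close along the holder's y; open 62 mm or more, as the tab's face is 24.5 mm from here at rest. Fingertips may go down to 17 mm below it (the tab's bridge tops out 20 mm below it).
- holder_orange_ear (a point): Middle of the gripping part of the fixed grey ear's outer face, which looks to the holder's -y, 18 mm from the ball axis, 64 mm above the origin. The ear is an upright plate 26 mm wide along x, 6 mm thick; its top is 16 mm above this point, the head's roof 26 mm below it.
- orange_latch_tab (a point): Middle of the gripping part of the orange tab's outer face, which looks to the holder's +y, 20 mm from the ball axis at rest, 9 mm fully squeezed. Upright plate 26 mm wide along x, 6 mm thick, top 16 mm above this point; outside it, 20 mm below this point, runs the bridge that carries it. Moves with the latch.
- orange_latch (a joint): Latch travel in m: 0 at rest (ball locked, the holder rises only about 3 mm), 0.011 at its stop. The tab slides to the holder's -y, towards the ear, against a spring of 4 N at rest and 8 N at the stop, and springs back when let go. The ball is free from about 0.006 on.
- mount_orange: Ball mount of the orange-latch holder, fixed to the bench: dark base 80 x 80 x 10 mm, post, round seat 48 mm wide with its top at 46 mm, steel ball stud 22 mm wide above it, its top 77.5 mm above the bench. Origin: centre of the base's underside, on the ball axis. The holder must rise 32 mm to clear the ball.
- holder_blue: Blue-latch board holder, loose, seated on its ball mount. Grey head 35 x 35 x 38 mm, hollow below for the ball; along its +x a tongue with two empty arms reaches 124 mm, at -x a dark round weight 42 mm, both under 26 mm high. On top a grey ear and, across y, its latch tab. Origin: centre of the head's underside, 46 mm above the bench when seated; z up. Leave it alone.
- mount_blue: Ball mount of the blue-latch holder, like the other one, fixed.
- heat_tape: Bystander: roll of amber tape, 58 mm wide, 16 mm high, lying flat between the mounts. Origin: centre of its underside.
- tip_tin: Bystander: round white tin with lid, 50 mm wide, 24 mm high. Origin: centre of its underside.
- multimeter: Bystander: orange and dark meter lying on its back, 142 x 68 x 42 mm. Origin: centre of its underside.
Things that resemble listed ones, but are neither listed nor needed, are in the scene too. What is shaped like the mount_orange but turquoise is not meant.

How it is judged:
On the way, in this order (a step that is already met when the one before it is completed fails the run):
1. the orange latch is pulled at least 3 mm while the holder still sits on its ball (value of joint orange_latch above 0.003 m and z of holder_orange in the frame of mount_orange below 0.052 m and horizontal distance between holder_orange and mount_orange below 0.06 m), for 0.1 s.
2. the holder is lifted clear of the ball in the gripper (z of holder_orange in the frame of mount_orange above 0.082 m and contact force between the fingers and holder_orange above 1 N and horizontal distance between holder_orange and mount_orange below 0.06 m), for 0.2 s.
At the end, for the whole second after the job is handed in: The orange-latch holder is held still in the fingers, 60 mm or more above its seated height, within 60 mm of its mount's axis, tilted under 0.35 rad and off its mount; the blue holder is within 15 mm and the bystanders within 20 mm of their starts (z of holder_orange in the frame of mount_orange above 0.106 m and horizontal distance between holder_orange and mount_orange below 0.06 m and angle between holder_orange's own z axis and vertical below 0.35 rad and contact force between the fingers and holder_orange above 1 N and contact force between holder_orange and mount_orange below 0.1 N and linear speed of holder_orange below 0.03 m/s and angular speed of holder_orange below 0.3 rad/s and distance of each of heat_tape, tip_tin, multimeter from where it was at the start of the episode below 0.02 m and distance of holder_blue from where it was at the start of the episode below 0.015 m); the arm keeps its last pose, push and grip.
It fails at once if the blue-latch holder is moved more than 15 mm (distance of holder_blue from where it was at the start of the episode above 0.015 m).
It fails at once if a bystander is moved more than 20 mm (distance of any of heat_tape, tip_tin, multimeter from where it was at the start of the episode above 0.02 m).
It also fails if it takes over 32 s, if anything falls off the work surface, if the arm or the gripper's body presses on something with over 40 N, if the wrist force passes 120 N, or if a joint passes its speed limit or range.

### The arm

A 6-joint arm with a two-finger parallel gripper is mounted at the origin on a cart in front of the work surface, level with it; the furniture and walls round the work are solid. World frame = base frame: x ahead of the robot, y to its left, z up, the work surface at z = 0. Lengths are in m, angles in rad, forces in N, time in s.
With the tool pointing down it reaches from about 0.375 to 0.975 m from the base axis. Payload 3.8 kg.
Tool frame: the origin (TCP) lies on the centre line of the jaws, within the pads' length; the fingertips stand 8 mm ahead of it and the grasp point (between the pads) lies 11 mm behind it; z points along the fingers, y is the direction in which the jaws open and shut (so a half turn about z gives the same grasp; the last joint's range is limited). The gripper opens to 85 mm and grips with 20 to 120 N. Pads are 22 mm wide; open, the fingers measure 114 mm over their backs; the gripper's body (76 mm by 85 mm) begins 54 mm behind the grasp point. The pads swing forward as they close: fully open they stand 13 mm farther back than shut.
Start: joints at [-1.195, 0.264, 1.604, -0, 1.274, -0.037], TCP at [0.271, -0.618, 0.214] pointing down, gripper open.
Joint ranges: [-2.63, 2.63], [-0.94, 2.18], [0.31, 2.57], [-1.31, 4.45], [0, 2.66], [-2.55, 2.55]. Speed limits (rad/s): [2.57, 2.57, 3.14, 3.14, 3.14, 3.14].

### API

Orientations are given as a rotation vector (axis times angle).
In Python, from workcell import bot gives the robot as it stands.
- The arm moves only by the tool arm_command, never from a script. Its arguments are lists of equal length, an entry for each row: "slide": the shift along the tool's x, y, z in m, a list of three; "angular": the turn, a rotation vector about the tool's x, y, z in degrees, a list of three; "hand": the finger opening in m, from 0 to 0.0854. A call has exactly 8 rows; each row shifts and turns the pose as measured when the row begins, along the tool's axes as they then stand; what a row does not reach is not made up. A row lasts 1/10 s, in which the tool goes at most 50 mm and 8.59 degrees, less where a joint would pass 70% of its speed; a pose out of reach is approached as far as the arm can. A call is refused whole if a number of a shift passes 0.05 or a number of a turn 8.59, either way. A call with a gripper value outside its range is refused whole. The fingers move at their own pace and stop on an object; "squeeze" is the grip in N (left out, the last holds). Time passes only in rows, so rows that do not move let the fingers close, or fill a call up. It gives the time, the measured TCP pose, the force and the opening at its end, in the units of the state.
- bot.read_state(): the state, without advancing time (a new reading comes with each control period).
- bot.read_camera(name): name is "side" or "top"; returns the picture (420x560x3 uint8, red, green, blue); there is no depth.
- bot.get_calibration(name): a dict with "fx", "fy", "cx", "cy" (pixels), "R" (3x3) and "t" (3): a world point X has camera coordinates R X + t. Camera axes: x right, y down, z forward; pixel columns grow to the right and rows downward; lengths in m; the calibration is good to about 2 mm. A picture is of the moment at which its call begins. get_calibration takes no time and is no camera call.
- bot.finish_job(): hands the job in, once; it reports no verdict.
The state is a dict: "time": time; "q": joint angles; "joint_vel": joint speeds; "joint_torque": joint torques, N m; "tool_pos": TCP position; "tcp_rot": TCP orientation; "wrist_force": force on the tool from outside, world axes, zero at the start; "torque": the same for the moment, N m; "width": opening from 0.0 (shut) to 1.0 (fully open).
Only numpy, scipy, OpenCV 4.12 (cv2) and the standard library are available. Lean on these libraries where they do the work, as an engineer would, in place of code of your own. Each camera call takes 0.05 s, during which the arm holds its last target.

## Working session

There is one attempt and no reset: what is moved stays moved. The work goes in short steps, Python scripts to look and compute and a tool call to move; the robot and the scene stay as the last step left them, time stands still between calls to the robot, and variables do not carry over. Pictures are saved under pics/ and viewed, and the job is handed in when it is done.

Besides the shell and the picture viewer there is one more tool, called after "Emit:" by a JSON object that holds its "fn" and its "kwargs", one argument or row to a line. arm_command: Moves the arm, as the interface text tells. Its arguments: {"type":"object","properties":{"slide":{"type":"array","items":{"type":"array","items":{"type":"number"}}},"angular":{"type":"array","items":{"type":"array","items":{"type":"number"}}},"hand":{"type":"array","items":{"type":"number"}},"squeeze":{"type":"number"}},"required":["slide","angular","hand"]}

```bash
mkdir -p pics; ls; python3 - <<'E'
from workcell import bot
import cv2,json
s=bot.read_state();print(s)
for n in("side","top"):
    im=bot.read_camera(n);cv2.imwrite(f"pics/{n}0.png",im[:,:,::-1]);print(n,bot.get_calibration(n))
E
```

```text
pics
{'time': 0.0, 'q': array([-1.19492170e+00,  2.64776266e-01,  1.60532756e+00, -1.31008395e-05,
        1.27372140e+00, -3.69101875e-02]), 'joint_vel': array([-0.0002833 ,  0.00120372,  0.00102224, -0.00038959,  0.00174454,
       -0.00081875]), 'joint_torque': array([ 7.03410133e-04, -5.15108442e+01, -3.67311180e+01,  9.79709966e-05,
        1.29001550e-02, -4.52399206e-06]), 'tool_pos': array([ 0.27049559, -0.61760971,  0.21317158]), 'tcp_rot': array([-3.07276422e+00, -6.43362624e-01,  6.10481796e-04]), 'wrist_force': array([-0.22784036, -0.78270767, -0.37642697]), 'torque': array([ 0.00635504,  0.01542911, -0.06137411]), 'width': 1.0004763180591387}
side {'fx': 439.09738344287257, 'fy': 439.09738344287257, 'cx': 278.57966966181925, 'cy': 209.28706690266543, 'R': array([[-0.96211292, -0.27248923, -0.00939997],
       [-0.11681787,  0.44312514, -0.88881589],
       [ 0.24635812, -0.85404317, -0.45816803]]), 't': array([0.61864434, 0.08619902, 0.9959996 ])}
top {'fx': 511.2723119851936, 'fy': 511.2723119851936, 'cx': 276.5069038441771, 'cy': 211.52407775643448, 'R': array([[ 0.01642686, -0.9997342 , -0.01617653],
       [-0.98573101, -0.01348183, -0.16778742],
       [ 0.16752473,  0.01870193, -0.98569047]]), 't': array([0.13150057, 0.63202922, 1.16198401])}
```

View pics/side0.png

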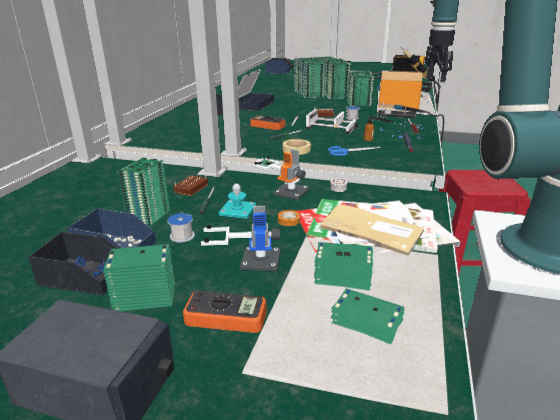

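View pics/top0.png

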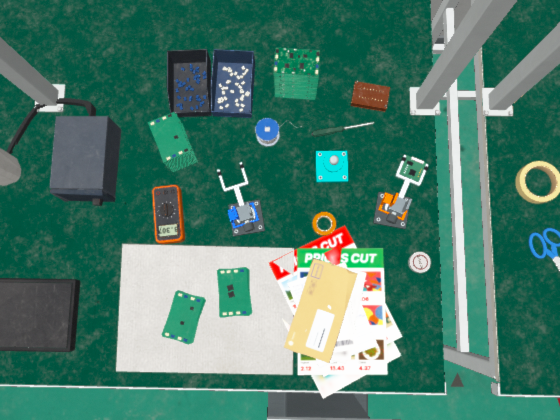

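The side picture shows the orange-latch holder near (291,172), the blue one near (260,238) and a bare turquoise ball mount at (237,203). In the top picture they are at (395,205), (243,212) and (332,165). 

Things that could be mistaken for the target, in top-view pixels:
- blue-latch holder (243,212)
- turquoise mount (332,165)
- orange multimeter (168,213)
- amber tape (324,223)

My choice is the holder with the orange latch and green board at (395,205). I'll check it in a close crop.

```bash
python3 - <<'E'
import cv2,numpy as np
a=cv2.imread("pics/top0.png")[140:240,350:450]; b=cv2.imread("pics/side0.png")[130:210,250:350]
a=cv2.resize(a,(500,500),interpolation=cv2.INTER_CUBIC)
b=cv2.resize(b,(800,640),interpolation=cv2.INTER_CUBIC)[:600]
cv2.imwrite("pics/crop_top.png",a);cv2.imwrite("pics/crop_side.png",b)
E
```

```text
(no output)
```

View pics/crop_top.png

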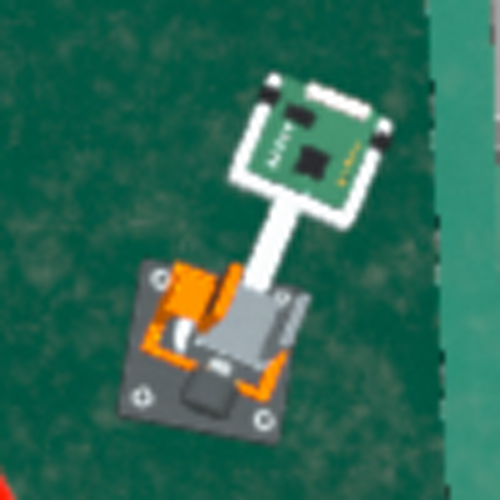

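View pics/crop_side.png

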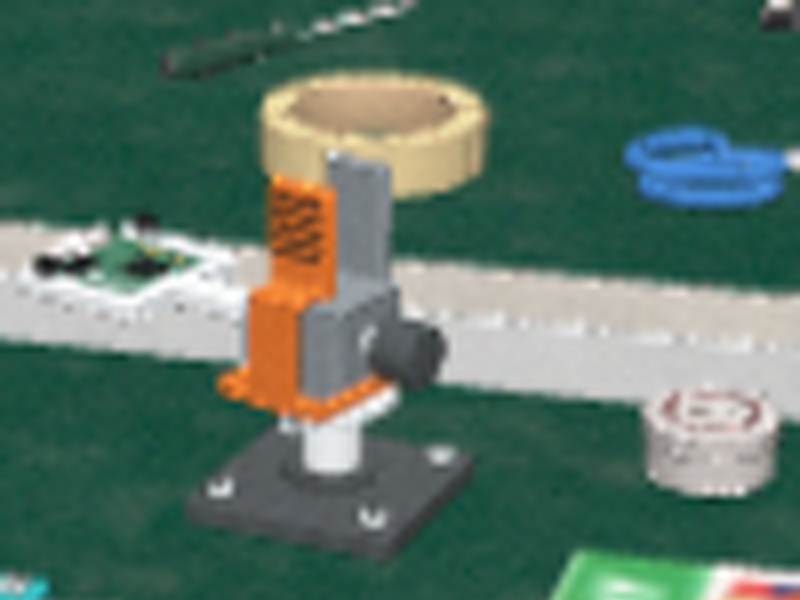

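The crops confirm it: orange tab and bridge, grey ear, green board on the tongue and a dark weight, on a dark base. The four base screws are at full-image top pixels of about (381.6,196), (406.6,199.4), (378.4,219.4) and (402.8,224). Next I'll measure the axis, the yaw and the ear and tab.

```bash
cat > h.py <<'E'
import numpy as np, cv2
from workcell import bot
C={n:bot.get_calibration(n) for n in("side","top")}
def ray(n,p):
    c=C[n];R=c['R'];d=R.T@np.array([(p[0]-c['cx'])/c['fx'],(p[1]-c['cy'])/c['fy'],1]);o=-R.T@c['t'];return o,d
def onz(n,p,z):
    o,d=ray(n,p);return o+d*(z-o[2])/d[2]
def proj(n,X):
    c=C[n];v=c['R']@np.asarray(X)+c['t'];return np.array([c['fx']*v[0]/v[2]+c['cx'],c['fy']*v[1]/v[2]+c['cy']])
def tri(p,q):
    o1,d1=ray('top',p);o2,d2=ray('side',q)
    A=np.stack([d1,-d2],1);s=np.linalg.lstsq(A,o2-o1,rcond=None)[0]
    a,b=o1+s[0]*d1,o2+s[1]*d2;return (a+b)/2,np.linalg.norm(a-b)
E
python3 - <<'E'
from h import *
np.set_printoptions(precision=4,suppress=True)
ct=lambda x,y:(350+x/5-.4,140+y/5-.4)
cs=lambda x,y:(250+x/8-.44,130+y/8-.44)
# base screws
P=[onz('top',ct(*p),.011) for p in[(158,280),(283,297),(142,397),(264,420)]]
print("screws top",np.array(P),np.mean(P,0), [np.linalg.norm(P[0]-P[1]),np.linalg.norm(P[0]-P[2])])
S=[onz('side',cs(*p),.01) for p in[(190,508),(388,555),(472,462),(278,430)]]
print("base corners side",np.array(S),np.mean(S,0))
# board frame
for z in(.06,.068):
    F=np.array([onz('top',ct(*p),z) for p in[(232,178),(350,225),(388,125),(270,80)]])
    v1=F[1]-F[0];v2=F[2]-F[1];v3=F[3]-F[0]
    print("frame",F.mean(0),np.linalg.norm(v1),np.linalg.norm(v3),[np.degrees(np.arctan2(v[1],v[0])) for v in(v1,v2,v3)])
T=[onz('top',ct(*p),.066) for p in[(262,280),(285,200)]];v=T[1]-T[0];print("tongue yaw",np.degrees(np.arctan2(v[1],v[0])),T)
# tab face top corners / side
print("tab top side view z.126",onz('side',cs(270,178),.126),onz('side',cs(336,190),.126))
print("ear top side",onz('side',cs(330,155),.126),onz('side',cs(392,165),.126))
E
```

```text
screws top [[ 0.6808 -0.1162  0.011 ]
 [ 0.6731 -0.1774  0.011 ]
 [ 0.6222 -0.1073  0.011 ]
 [ 0.6116 -0.1666  0.011 ]] [ 0.6469 -0.1419  0.011 ] [np.float64(0.061769655586402565), np.float64(0.05928681623400131)]
base corners side [[ 0.686  -0.0973  0.01  ]
 [ 0.6093 -0.0781  0.01  ]
 [ 0.5979 -0.161   0.01  ]
 [ 0.6736 -0.1709  0.01  ]] [ 0.6417 -0.1268  0.01  ]
frame [ 0.7343 -0.1804  0.06  ] 0.05971226096792377 0.05229827662766541 [np.float64(-111.89740556966532), np.float64(-21.69360640308826), np.float64(-21.64488910227887)]
frame [ 0.7322 -0.1784  0.068 ] 0.05931202138169924 0.05194773152589899 [np.float64(-111.89740556966521), np.float64(-21.69360640308826), np.float64(-21.644889102278775)]
tongue yaw -16.91697178844967 [array([ 0.6702, -0.1547,  0.066 ]), array([ 0.709 , -0.1665,  0.066 ])]
tab top side view z.126 [ 0.6632 -0.1235  0.126 ] [ 0.6383 -0.1176  0.126 ]
ear top side [ 0.6491 -0.1514  0.126 ] [ 0.6257 -0.1467  0.126 ]
```

```bash
python3 - <<'E'
from h import *
np.set_printoptions(precision=4,suppress=True)
im=cv2.imread("pics/top0.png");sd=cv2.imread("pics/side0.png")
def mask(i,box,f):
    m=np.zeros(i.shape[:2],np.uint8);x0,y0,x1,y1=box
    h=cv2.cvtColor(i,cv2.COLOR_BGR2HSV);m[y0:y1,x0:x1]=(f(h)*255).astype(np.uint8)[y0:y1,x0:x1];return m
# white frame+tongue, board white frame in top
m=mask(im,(390,150,435,200),lambda h:(h[...,2]>170)&(h[...,1]<60))
pts=np.argwhere(m)[:,::-1].astype(np.float32)
# yaw from oriented rectangle of the board+frame
k=pts[pts[:,1]<186]
r=cv2.minAreaRect(k);b=cv2.boxPoints(r)
F=np.array([onz('top',p,.066) for p in b]);print(F);
for i in range(4):
    v=F[(i+1)%4]-F[i];print(np.linalg.norm(v),np.degrees(np.arctan2(v[1],v[0])))
print("centre",F.mean(0))
# hypothesis check
for yaw in(-20,-22):
  for o in [(.6469,-.1419)]:
    a=np.radians(yaw);R=np.array([[np.cos(a),-np.sin(a)],[np.sin(a),np.cos(a)]])
    W=lambda x,y,z:np.r_[np.array(o)+R@[x,y],z+.046]
    vis=[]
    for n,i in(("top",im),("side",sd)):
        c=proj(n,[*o,.1]).astype(int);x0,y0=c[0]-50,c[1]-40 if n=="side" else c[1]-60
        S=8 if n=="side" else 7
        cr=cv2.resize(i[y0:y0+75,x0:x0+95],None,fx=S,fy=S,interpolation=cv2.INTER_CUBIC)
        def poly(P,col,cl=True):
            q=np.array([((proj(n,p)-(x0,y0)+.5)*S) for p in P]).astype(np.int32);cv2.polylines(cr,[q],cl,col,1)
        for y0_,y1_,col in((-18,-12,(0,0,255)),(14,20,(255,0,255))):
            poly([W(x/1e3,y/1e3,.08) for x,y in((-13,y0_),(13,y0_),(13,y1_),(-13,y1_))],col)
        poly([W(x/1e3,y/1e3,.038) for x,y in((-17.5,-17.5),(17.5,-17.5),(17.5,17.5),(-17.5,17.5))],(255,255,0))
        poly([W(0,0,.038),W(.124,0,.02)],(0,255,255),False)
        cv2.imwrite(f"pics/ov_{n}{-yaw}.png",cr[:600,:800])
E
```

```text
[[ 0.7064 -0.1331  0.066 ]
 [ 0.7749 -0.163   0.066 ]
 [ 0.7498 -0.2202  0.066 ]
 [ 0.6818 -0.19    0.066 ]]
0.07469608058791834 -23.539911666034335
0.06246831146003475 -113.68353968046813
0.07437771220544417 156.03273564821868
0.06191357522821946 66.61171137249904
centre [ 0.7282 -0.1766  0.066 ]
```

View pics/ov_top22.png

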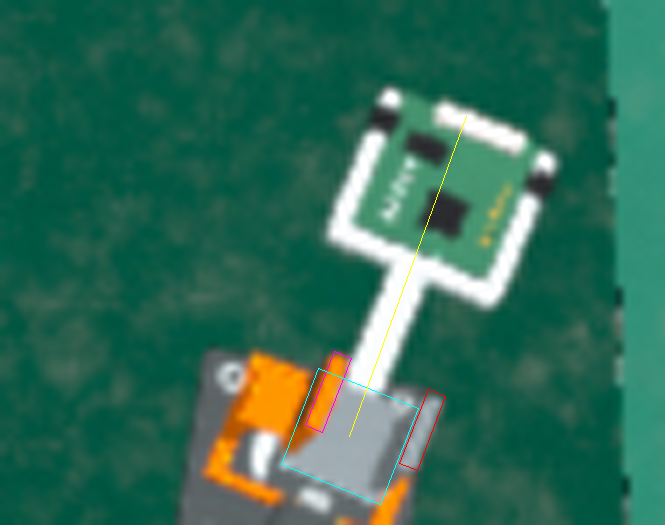

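View pics/ov_side22.png

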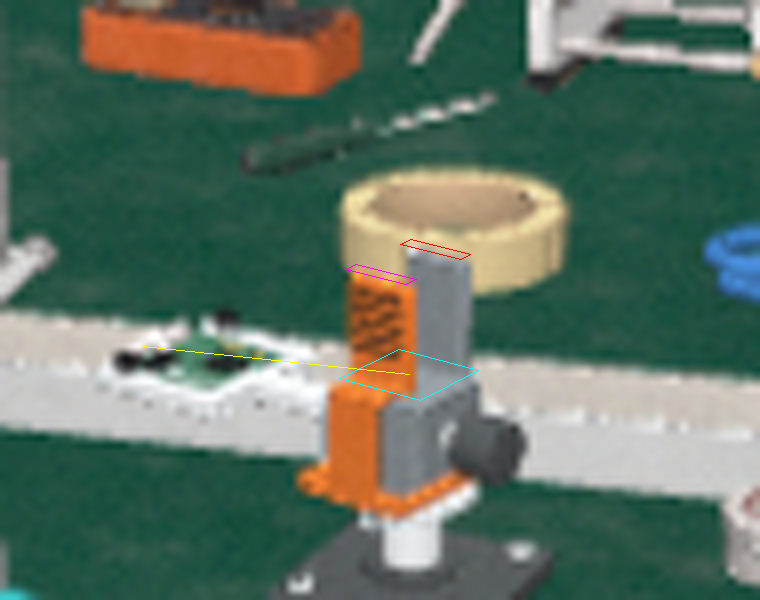

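```bash
python3 - <<'E'
from h import *
np.set_printoptions(precision=3,suppress=True)
for p in [(.271,-.618,.213),(.271,-.618,0)]: print(proj('side',p),proj('top',p))
for q in [(425,100),(497,100),(432,200),(443,200),(450,380),(495,380),(440,150),(50,95),(445,350),(490,30)]: print(q,onz('top',q,0))
for q in [(205,175),(230,158),(437,188),(110,150),(300,170),(300,160),(88,160)]: print('s',q,onz('side',q,0))
im=cv2.imread("pics/side0.png");t=cv2.imread("pics/top0.png")
cv2.imwrite("pics/z1.png",cv2.resize(im[0:240,200:560],(800,533),interpolation=cv2.INTER_CUBIC))
cv2.imwrite("pics/z2.png",cv2.resize(t[0:420,380:560],None,fx=1.42,fy=1.42,interpolation=cv2.INTER_CUBIC))
E
```

```text
[432.784  89.106] [665.633 386.545]
[423.875 148.743] [598.787 371.097]
(425, 100) [ 0.935 -0.235  0.   ]
(497, 100) [ 0.937 -0.419  0.   ]
(432, 200) [ 0.674 -0.244  0.   ]
(443, 200) [ 0.674 -0.271  0.   ]
(450, 380) [ 0.244 -0.271  0.   ]
(495, 380) [ 0.246 -0.376  0.   ]
(440, 150) [ 0.802 -0.268  0.   ]
(50, 95) [0.939 0.738 0.   ]
(445, 350) [ 0.312 -0.262  0.   ]
(490, 30) [ 1.131 -0.411  0.   ]
s (205, 175) [ 0.94  -0.192  0.   ]
s (230, 158) [ 0.919 -0.354  0.   ]
s (437, 188) [ 0.237 -0.273  0.   ]
s (110, 150) [ 1.377 -0.322  0.   ]
s (300, 170) [ 0.658 -0.308  0.   ]
s (300, 160) [ 0.679 -0.396  0.   ]
s (88, 160) [ 1.389 -0.213  0.   ]
```

View pics/z1.png

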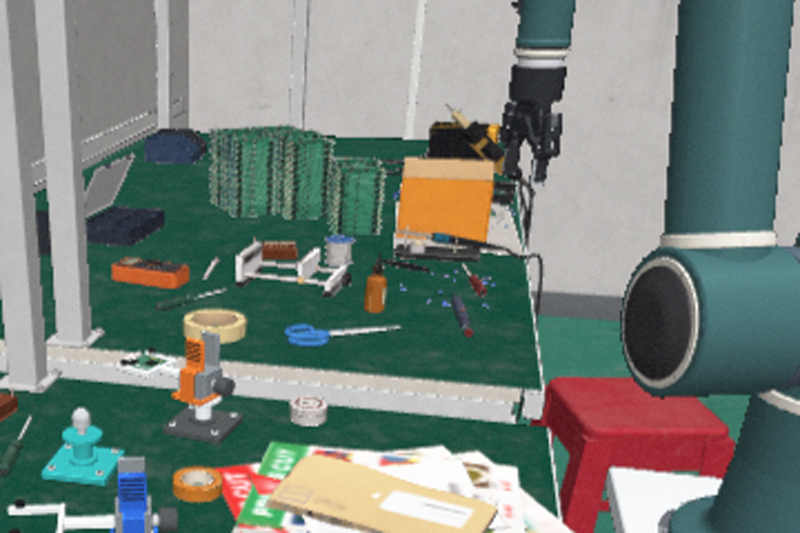

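View pics/z2.png

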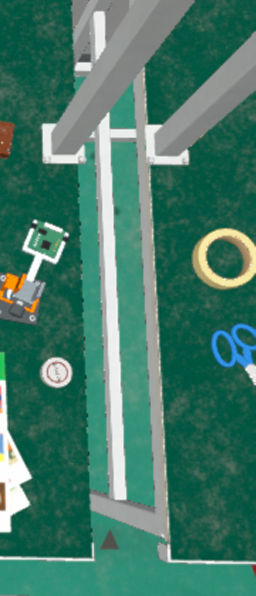

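The arm starts over the neighbouring bench, across a gap whose beams are at bench level. The post is at about (0.935,-0.235), outside the path. At z≈0.21 the move is clear, because the holder's top is only 0.126.

Target grip point: about (0.644,-0.144), holder yaw ≈ -22.5°. I'll start with a plain translation.

Emit:
{"fn": "arm_command", "kwargs": {
  "slide": [
    [0.038,-0.02,0],
    [0.038,-0.02,0],
    [0.038,-0.02,0],
    [0.038,-0.02,0],
    [0.038,-0.02,0],
    [0.038,-0.02,0],
    [0.038,-0.02,0],
    [0.038,-0.02,0]
  ],
  "angular": [
    [0,0,0],
    [0,0,0],
    [0,0,0],
    [0,0,0],
    [0,0,0],
    [0,0,0],
    [0,0,0],
    [0,0,0]
  ],
  "hand": [0.085,0.085,0.085,0.085,0.085,0.085,0.085,0.085],
  "squeeze": 40
}}

```text
time: 0.9
tool_pos: [0.4866, -0.3433, 0.2077]
tcp_rot: [-3.071, -0.625, 0.008]
wrist_force: [1.2, 0.8, 0.4]
width: 0.996
```

Emit:
{"fn": "arm_command", "kwargs": {
  "slide": [
    [0.025,-0.015,0],
    [0.02,-0.015,0],
    [0,0,0],
    [0,0,0],
    [0,0,0],
    [0,0,0],
    [0,0,0],
    [0,0,0]
  ],
  "angular": [
    [0,0,7.7],
    [0,0,7.7],
    [0,0,7.7],
    [0,0,7.7],
    [0,0,7.7],
    [0,0,7.7],
    [0,0,0],
    [0,0,0]
  ],
  "hand": [0.085,0.085,0.085,0.085,0.085,0.085,0.085,0.085]
}}

```text
time: 1.7
tool_pos: [0.522, -0.2887, 0.2029]
tcp_rot: [-3.062, 0.657, 0.023]
wrist_force: [0.0, 0.2, -0.2]
width: 0.994
```

```bash
cat >> h.py <<'E'
from scipy.spatial.transform import Rotation as Ro
def todo(x,y,z,yaw):
    s=bot.read_state();R=Ro.from_rotvec(s['tcp_rot'])
    a=np.radians(yaw); jy=np.array([np.sin(a),-np.cos(a),0]); tz=np.array([0,0,-1.]); tx=np.cross(jy,tz)
    T=Ro.from_matrix(np.stack([tx,jy,tz],1))
    d=R.inv().apply(np.array([x,y,z])-s['tool_pos'])
    print("t",s['time'],"pos",s['tool_pos'].round(4),"slide",d.round(4),"turn deg",np.degrees((R.inv()*T).as_rotvec()).round(2),"F",s['wrist_force'].round(1),"w",s['width'],"q",s['q'].round(2))
E
python3 -c "
from h import *
todo(.644,-.144,.2,-22.5)"
```

```text
t 1.7 pos [ 0.522  -0.2887  0.2029] slide [ 0.052  -0.182   0.0032] turn deg [-0.38  0.94 -1.72] F [ 0.   0.2 -0.2] w 0.9942082010602584 q [-0.55  0.14  1.78  0.    1.24  1.44]
```

Emit:
{"fn": "arm_command", "kwargs": {
  "slide": [
    [0.009,-0.031,0],
    [0.009,-0.031,0],
    [0.009,-0.031,0],
    [0.009,-0.031,0],
    [0.009,-0.031,0],
    [0.007,-0.027,0],
    [0,0,0],
    [0,0,0]
  ],
  "angular": [
    [0,0,-1],
    [-0.4,0.9,-0.7],
    [0,0,0],
    [0,0,0],
    [0,0,0],
    [0,0,0],
    [0,0,0],
    [0,0,0]
  ],
  "hand": [0.085,0.085,0.085,0.085,0.085,0.085,0.085,0.085]
}}

```text
time: 2.5
tool_pos: [0.6423, -0.1369, 0.2006]
tcp_rot: [3.086, -0.583, -0.005]
wrist_force: [0.9, -0.3, -0.6]
width: 0.995
```

```bash
python3 - <<'E'
from h import *
todo(.644,-.144,.2,-22.5)
for n,(x0,y0,x1,y1) in (("side",(220,100,370,212)),("top",(330,110,480,222))):
    im=bot.read_camera(n)[:,:,::-1]; cv2.imwrite(f"pics/{n}1.png",im)
    cv2.imwrite(f"pics/{n}1c.png",cv2.resize(im[y0:y1,x0:x1],(750,560),interpolation=cv2.INTER_CUBIC))
E
```

```text
t 2.5 pos [ 0.6423 -0.1369  0.2006] slide [0.0041 0.0059 0.0006] turn deg [0.08 0.15 1.11] F [ 0.9 -0.3 -0.6] w 0.9950805265213922 q [-0.25  0.24  1.66 -0.    1.25  1.7 ]
```

View pics/side1c.png

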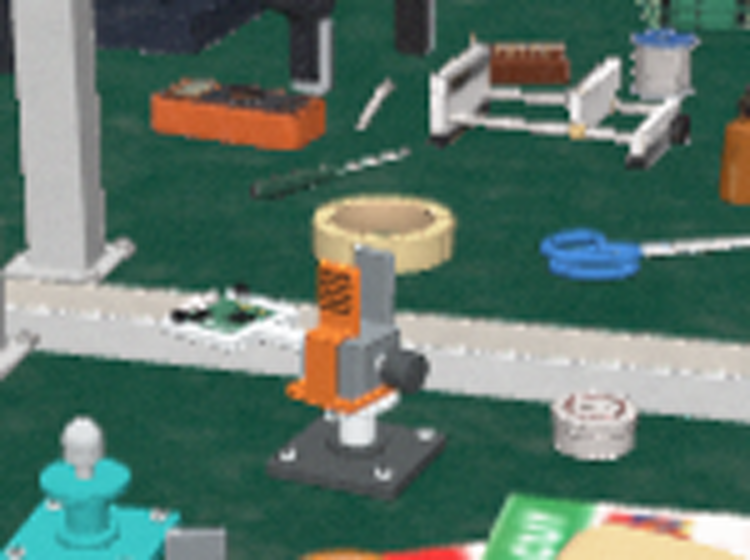

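View pics/top1c.png

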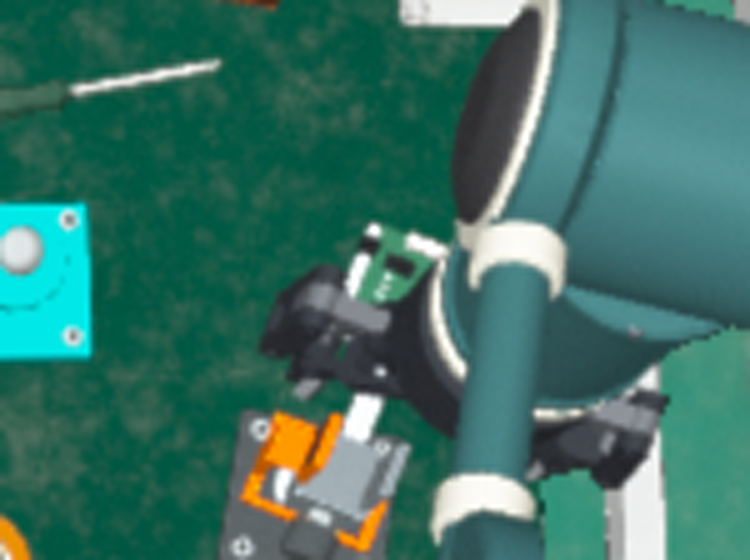

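The side crop shows the fingers above the holder, with the right finger's tip near crop (312,85). In the top view the hand is seen by parallax. Next I'll correct by (4, 6) mm and lower to z≈0.145, still above the plates, then check.

Emit:
{"fn": "arm_command", "kwargs": {
  "slide": [
    [0.004,0.006,0],
    [0,0,0],
    [0,0,0.02],
    [0,0,0.02],
    [0,0,0.014],
    [0,0,0],
    [0,0,0],
    [0,0,0]
  ],
  "angular": [
    [0,0,1],
    [0,0,0],
    [0,0,0],
    [0,0,0],
    [0,0,0],
    [0,0,0],
    [0,0,0],
    [0,0,0]
  ],
  "hand": [0.085,0.085,0.085,0.085,0.085,0.085,0.085,0.085]
}}

```text
time: 3.4
tool_pos: [0.6419, -0.1523, 0.1477]
tcp_rot: [3.077, -0.626, 0.001]
wrist_force: [-0.2, 0.2, 0.1]
width: 0.994
```

```bash
python3 - <<'E'
from h import *
todo(.644,-.144,.105,-22.5)
s=bot.read_state();R=Ro.from_rotvec(s['tcp_rot'])
im=bot.read_camera("side")[:,:,::-1]; x0,y0,x1,y1=230,90,350,180
c=cv2.resize(im[y0:y1,x0:x1],(800,600),interpolation=cv2.INTER_CUBIC);k=800/120
def dot(X,col): p=(proj('side',X)-(x0,y0)+.5)*k; cv2.circle(c,tuple(p.astype(int).tolist()),4,col,-1); print(p.round())
for y in(-.0425,0,.0425): dot(s['tool_pos']+R.apply([0,y,.008]),(0,0,255))
dot([.644,-.144,.11],(255,0,255)); dot([.644,-.144,.126],(255,255,0))
cv2.imwrite("pics/side2c.png",c)
E
```

```text
t 3.4 pos [ 0.6419 -0.1523  0.1477] slide [-0.0014 -0.0085  0.0426] turn deg [ 0.11 -0.05 -0.5 ] F [-0.2  0.2  0.1] w 0.994184331292185 q [-0.27  0.28  1.71 -0.    1.15  1.7 ]
[363. 393.]
[426. 366.]
[486. 340.]
[416. 439.]
[416. 403.]
```

View pics/side2c.png

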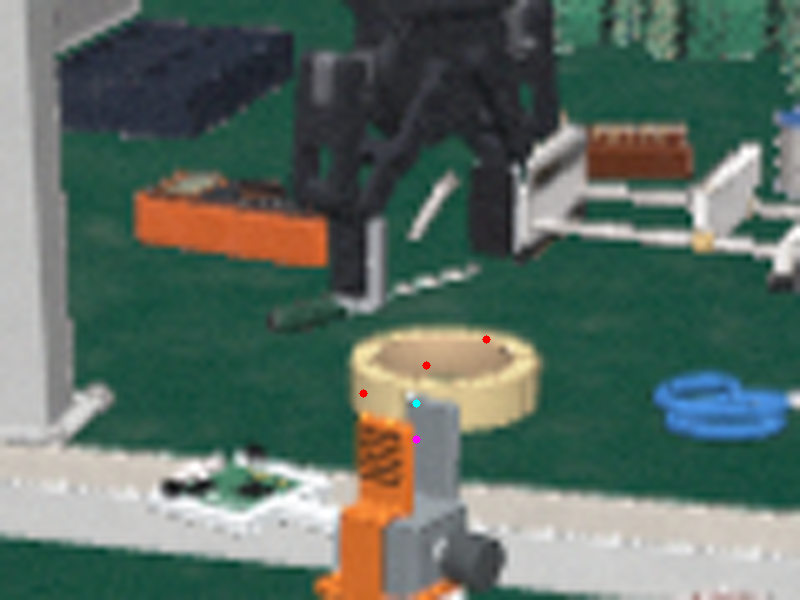

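The finger tips appear about 13 px higher than the reported pose predicts: (360,305) against (363,393) in the crop. I'll look into that before going lower.

```bash
python3 - <<'E'
from h import *
todo(.644,-.144,.105,-22.5)
s=bot.read_state();R=Ro.from_rotvec(s['tcp_rot'])
im=bot.read_camera("side")[:,:,::-1]; x0,y0,x1,y1=230,90,350,180
c=cv2.resize(im[y0:y1,x0:x1],(800,600),interpolation=cv2.INTER_CUBIC);k=800/120
for t in(-.03,-.02,-.01,0,.008):
  print(t,[((proj('side',s['tool_pos']+R.apply([x,y,t]))-(x0,y0)+.5)*k).round() for y in(-.0425,.0425) for x in(-.011,.011)])
cv2.imwrite("pics/side3c.png",c)
im=bot.read_camera("top")[:,:,::-1];cv2.imwrite("pics/top3.png",im)
# start picture: gripper at start pose
q=cv2.imread("pics/side0.png")[0:100,390:480];cv2.imwrite("pics/start_c.png",cv2.resize(q,(540,600),interpolation=cv2.INTER_CUBIC))
R0=Ro.from_rotvec([-3.07276422e+00, -6.43362624e-01,  6.10481796e-04]);p0=np.array([ 0.27049559, -0.61760971,  0.21317158])
for t in(-.03,0,.008): print('start',t,[((proj('side',p0+R0.apply([0,y,t]))-(390,0)+.5)*6).round() for y in(-.0425,.0425)])
E
```

```text
t 3.45 pos [ 0.6423 -0.1524  0.1481] slide [-0.0018 -0.0085  0.043 ] turn deg [ 0.1 -0.1 -0.5] F [-0.3  0.1  0.6] w 0.9948546182019198 q [-0.27  0.28  1.71 -0.    1.15  1.7 ]
-0.03 [array([384., 307.]), array([340., 297.]), array([508., 257.]), array([466., 247.])]
-0.02 [array([384., 331.]), array([341., 321.]), array([508., 280.]), array([465., 270.])]
-0.01 [array([384., 355.]), array([341., 344.]), array([507., 303.]), array([465., 293.])]
0 [array([384., 379.]), array([341., 368.]), array([507., 326.]), array([465., 316.])]
0.008 [array([384., 398.]), array([341., 387.]), array([506., 344.]), array([465., 334.])]
start -0.03 [array([304., 498.]), array([236., 469.])]
start 0 [array([295., 554.]), array([228., 522.])]
start 0.008 [array([293., 568.]), array([226., 536.])]
```

View pics/side3c.png

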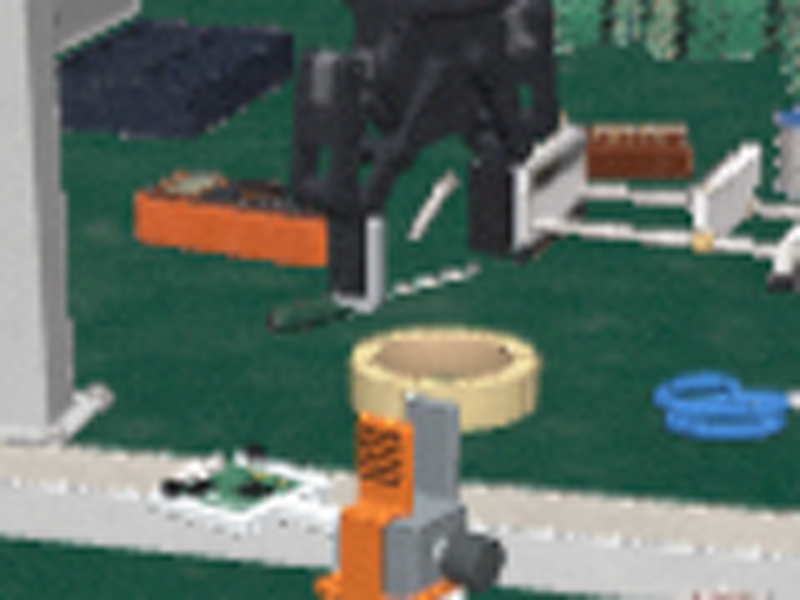

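View pics/start_c.png

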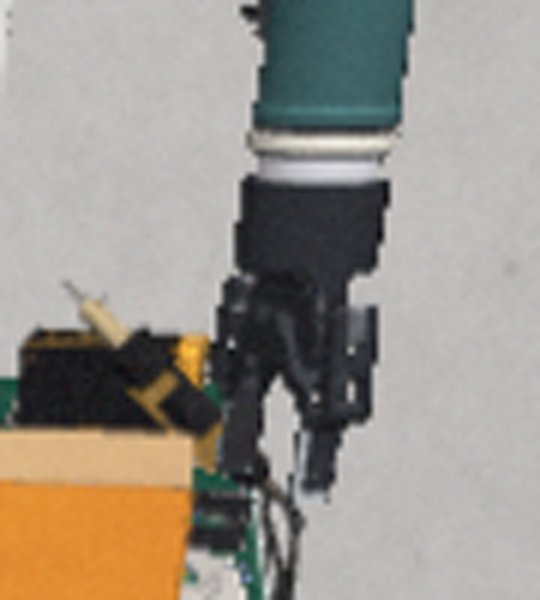

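View pics/top3.png

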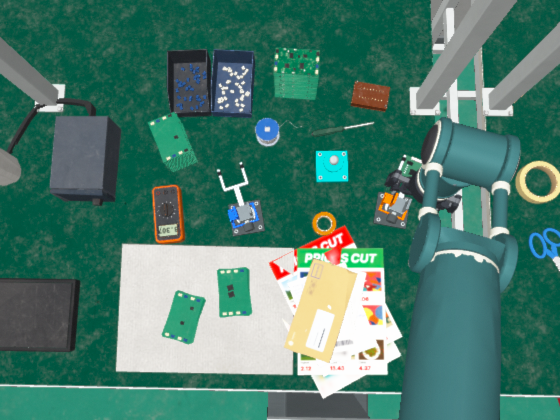

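The lateral position matches, with the pads at crop x≈384 and 508. But both here and at the start the open tips stand about 28 mm behind the TCP along the tool axis, where the text implies about 5 mm. I'll close to 27 mm in the air, clear of the holder, to see where the tips are at grasp width, and centre laterally at the same time.

Emit:
{"fn": "arm_command", "kwargs": {
  "slide": [
    [-0.001,-0.006,0],
    [0,0,0],
    [0,0,0],
    [0,0,0],
    [0,0,0],
    [0,0,0],
    [0,0,0],
    [0,0,0]
  ],
  "angular": [
    [0,0,-0.5],
    [0,0,0],
    [0,0,0],
    [0,0,0],
    [0,0,0],
    [0,0,0],
    [0,0,0],
    [0,0,0]
  ],
  "hand": [0.027,0.027,0.027,0.027,0.027,0.027,0.027,0.027]
}}

```text
time: 4.35
tool_pos: [0.6453, -0.1454, 0.1502]
tcp_rot: [3.08, -0.609, 0.008]
wrist_force: [0.1, -0.1, 0.3]
width: 0.319
```

```bash
python3 - <<'E'
from h import *
todo(.644,-.144,.105,-22.5)
s=bot.read_state();R=Ro.from_rotvec(s['tcp_rot'])
im=bot.read_camera("side")[:,:,::-1]; x0,y0,x1,y1=230,90,350,180
c=cv2.resize(im[y0:y1,x0:x1],(800,600),interpolation=cv2.INTER_CUBIC);k=800/120
w=s['width']*.0854/2
for t in(-.03,-.02,-.01,0,.008):
  print(t,[((proj('side',s['tool_pos']+R.apply([x,y,t]))-(x0,y0)+.5)*k).round() for y in(-w,w) for x in(-.011,.011)])
cv2.imwrite("pics/side4c.png",c)
E
```

```text
t 4.35 pos [ 0.6453 -0.1454  0.1502] slide [-0.0019 -0.0009  0.0452] turn deg [ 0.07 -0.3   0.12] F [ 0.1 -0.1  0.3] w 0.3192620975725476 q [-0.26  0.28  1.71 -0.    1.15  1.7 ]
-0.03 [array([417., 289.]), array([373., 279.]), array([456., 272.]), array([413., 263.])]
-0.02 [array([416., 313.]), array([373., 302.]), array([456., 296.]), array([413., 286.])]
-0.01 [array([416., 336.]), array([373., 326.]), array([456., 319.]), array([413., 309.])]
0 [array([416., 360.]), array([373., 349.]), array([455., 343.]), array([413., 332.])]
0.008 [array([416., 379.]), array([373., 368.]), array([455., 361.]), array([413., 351.])]
```

View pics/side4c.png

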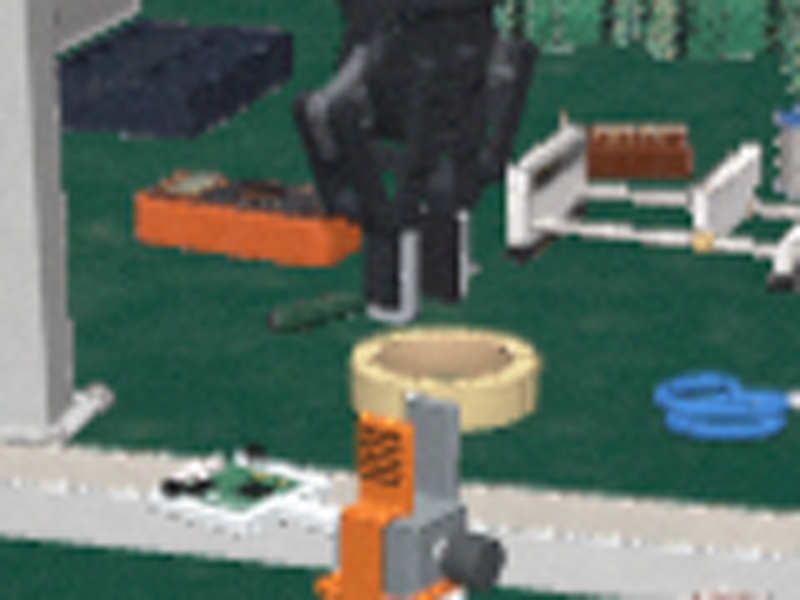

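```bash
python3 - <<'E'
from h import *
s=bot.read_state();R=Ro.from_rotvec(s['tcp_rot'])
im=bot.read_camera("top")[:,:,::-1]; x0,y0,x1,y1=360,140,460,215
k=8
c=cv2.resize(im[y0:y1,x0:x1],(800,600),interpolation=cv2.INTER_CUBIC)
w=s['width']*.0854/2
for t,col in((-.017,(255,0,255)),(.008,(0,0,255))):
  for y in(-w,w):
   for x in(-.011,.011):
    p=((proj('top',s['tool_pos']+R.apply([x,y,t]))-(x0,y0)+.5)*k);cv2.circle(c,tuple(p.astype(int).tolist()),3,col,-1);print(t,y,x,p.round())
cv2.imwrite("pics/top4c.png",c)
E
```

```text
-0.017 -0.013644701084588342 -0.011 [330. 482.]
-0.017 -0.013644701084588342 0.011 [360. 409.]
-0.017 0.013644701084588342 -0.011 [425. 521.]
-0.017 0.013644701084588342 0.011 [454. 448.]
0.008 -0.013644701084588342 -0.011 [310. 499.]
0.008 -0.013644701084588342 0.011 [339. 427.]
0.008 0.013644701084588342 -0.011 [403. 537.]
0.008 0.013644701084588342 0.011 [432. 465.]
```

View pics/top4c.png

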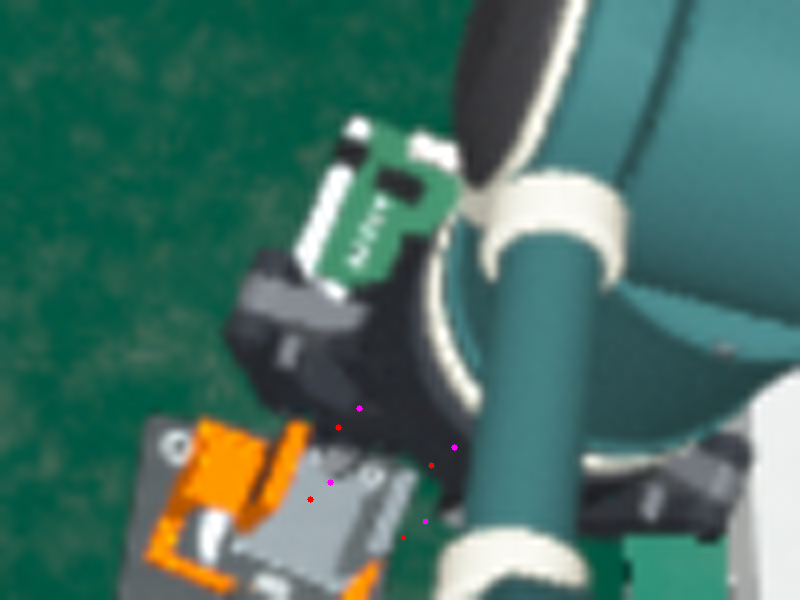

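```bash
python3 - <<'E'
from h import *
np.set_printoptions(precision=4,suppress=True)
s=bot.read_state();R=Ro.from_rotvec(s['tcp_rot'])
im=bot.read_camera("side")[:,:,::-1];cv2.imwrite("pics/side5.png",im)
cv2.imwrite("pics/side5c.png",cv2.resize(im[40:160,230:390],(800,600),interpolation=cv2.INTER_CUBIC))
im=bot.read_camera("top")[:,:,::-1];cv2.imwrite("pics/top5.png",im)
cv2.imwrite("pics/top5c.png",cv2.resize(im[110:230,360:520],(800,600),interpolation=cv2.INTER_CUBIC))
print(s['time'])
E
```

```text
4.45
```

View pics/side5c.png

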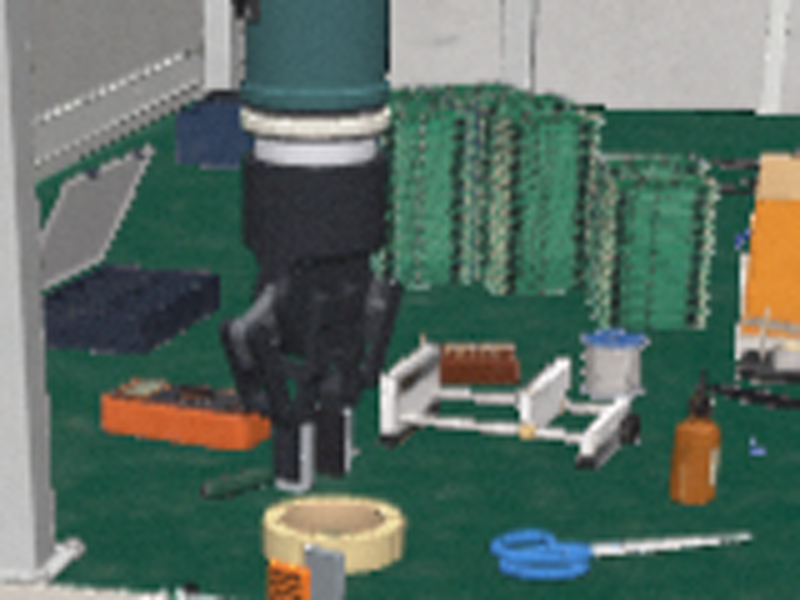

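View pics/top5c.png

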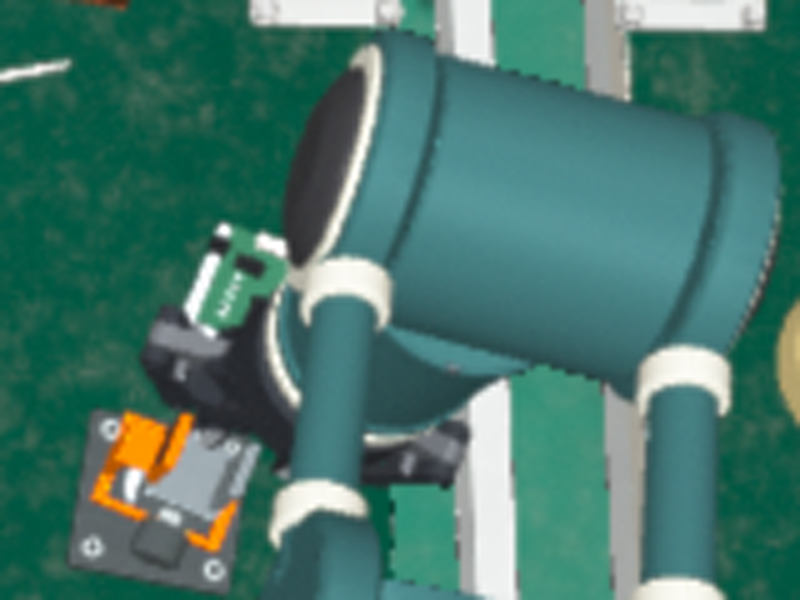

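```bash
python3 - <<'E'
from h import *
np.set_printoptions(precision=4,suppress=True)
s=bot.read_state();R=Ro.from_rotvec(s['tcp_rot'])
for n,p,q in[("ring",(437.6,174.6),(293,64.4)),("lk",(397,177),(281,102)),("rk",(445,202),(308,98))]:
    X,e=tri(p,q);print(n,X,"miss",e,"in tool",R.inv().apply(X-s['tool_pos']))
print(s['tool_pos'])
# near edge of left pad tip in side, height if on tool axis
E
```

```text
ring [ 0.6476 -0.1538  0.3534] miss 0.0057098884122557935 in tool [ 0.0065  0.0071 -0.2032]
lk [ 0.664  -0.0995  0.2688] miss 0.0035683227536680174 in tool [ 0.0004 -0.0494 -0.1186]
rk [ 0.6155 -0.1944  0.2603] miss 0.00610613043418348 in tool [-0.0083  0.0568 -0.11  ]
[ 0.6453 -0.1454  0.1502]
```

Triangulated knuckles and wrist ring put the gripper's axis within about 5 mm of the reported pose horizontally. Vertically, the visible tips sit about 25 mm higher than the nominal TCP+8 mm. So I'll open, go down in steps, and compare the tips with the tab directly in the picture while watching the force.

Emit:
{"fn": "arm_command", "kwargs": {
  "slide": [
    [0,0,0],
    [0,0,0],
    [0,0,0],
    [0,0,0],
    [0,0,0],
    [-0.002,-0.001,0.02],
    [0,0,0.015],
    [0,0,0]
  ],
  "angular": [
    [0,0,0],
    [0,0,0],
    [0,0,0],
    [0,0,0],
    [0,0,0],
    [0,0,0],
    [0,0,0],
    [0,0,0]
  ],
  "hand": [0.085,0.085,0.085,0.085,0.085,0.085,0.085,0.085]
}}

```text
time: 5.35
tool_pos: [0.6448, -0.1441, 0.1151]
tcp_rot: [3.079, -0.609, 0.011]
wrist_force: [-0.5, 0.2, -0.7]
width: 0.994
```

```bash
cat > look.py <<'E'
from h import *
import sys
tag=sys.argv[1]
todo(.644,-.144,.105,-22.5)
s=bot.read_state();R=Ro.from_rotvec(s['tcp_rot'])
im=bot.read_camera("side")[:,:,::-1]; x0,y0,x1,y1=245,105,341,177
k=800/96;c=cv2.resize(im[y0:y1,x0:x1],(800,600),interpolation=cv2.INTER_CUBIC)
w=s['width']*.0854/2
for t in(-.03,-.02,-.01,0,.008):
  print(t,"left pad",[((proj('side',s['tool_pos']+R.apply([x,-w,t]))-(x0,y0)+.5)*k).round() for x in(-.011,.011)],"right",[((proj('side',s['tool_pos']+R.apply([x,w,t]))-(x0,y0)+.5)*k).round() for x in(-.011,.011)])
cv2.imwrite(f"pics/side_{tag}.png",c)
im=bot.read_camera("top")[:,:,::-1]
cv2.imwrite(f"pics/top_{tag}.png",cv2.resize(im[150:225,370:470],(800,600),interpolation=cv2.INTER_CUBIC))
E
python3 look.py a
```

```text
t 5.35 pos [ 0.6448 -0.1441  0.1151] slide [-0.0009  0.0002  0.0101] turn deg [ 0.05 -0.43  0.11] F [-0.5  0.2 -0.7] w 0.9941259317019009 q [-0.26  0.31  1.74 -0.    1.09  1.71]
-0.03 left pad [array([342., 365.]), array([288., 351.])] right [array([495., 297.]), array([442., 285.])]
-0.02 left pad [array([342., 395.]), array([289., 380.])] right [array([494., 326.]), array([442., 313.])]
-0.01 left pad [array([342., 424.]), array([289., 409.])] right [array([494., 354.]), array([441., 341.])]
0 left pad [array([342., 453.]), array([289., 438.])] right [array([493., 382.]), array([441., 368.])]
0.008 left pad [array([342., 476.]), array([289., 461.])] right [array([493., 404.]), array([441., 390.])]
```

View pics/side_a.png

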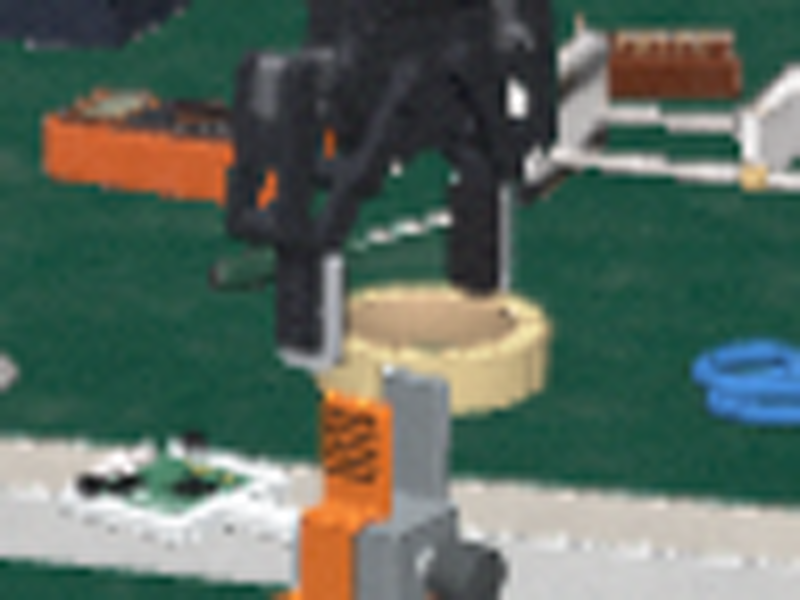

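View pics/top_a.png

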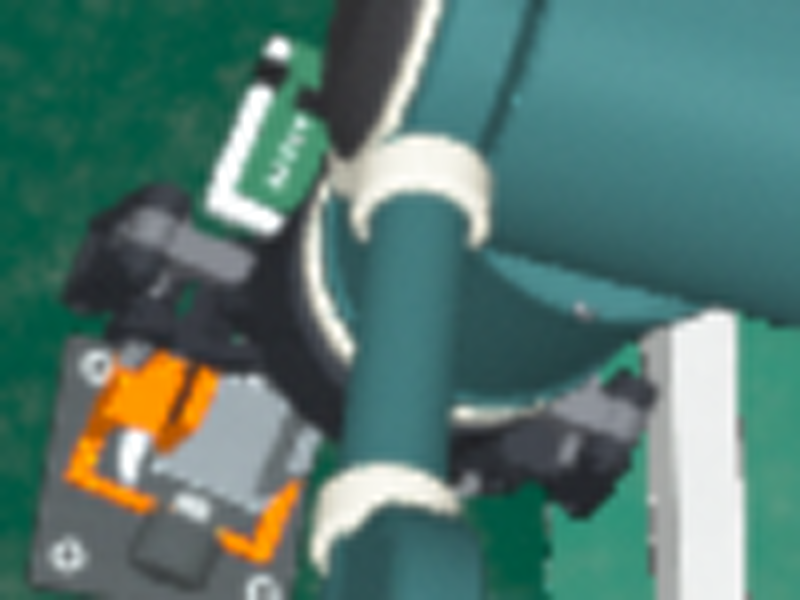

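```bash
python3 - <<'E'
from h import *
np.set_printoptions(precision=4,suppress=True)
s=bot.read_state();R=Ro.from_rotvec(s['tcp_rot'])
for q in [(338,362),(285,355),(310,360)]:
  q=(245+q[0]/8.333-.44,105+q[1]/8.333-.44)
  X,e=tri((370+133/8-.44,150+355/8-.44),q);print(X,e,R.inv().apply(X-s['tool_pos']))
# where does a tip at t project in top crop
for t in(-.03,-.02,-.01,.0):
  print(t,[((proj('top',s['tool_pos']+R.apply([x,-.0425,t]))-(370,150)+.5)*8).round() for x in(-.011,.011)])
# tab centre top, both views, triangulated (holder): tab top outer edge mid
E
```

```text
[ 0.6548 -0.1022  0.1454] 0.004795893779466825 [-0.0077 -0.0423 -0.0284]
[ 0.6632 -0.1005  0.1462] 0.01240703531976756 [-0.0005 -0.0471 -0.0291]
[ 0.6593 -0.1015  0.1451] 0.004204117881989102 [-0.0037 -0.0448 -0.0282]
-0.03 [array([131., 374.]), array([160., 302.])]
-0.02 [array([124., 381.]), array([153., 309.])]
-0.01 [array([118., 387.]), array([146., 316.])]
0.0 [array([111., 394.]), array([140., 323.])]
```

Both views now agree. The open left tip triangulates to z≈0.145, about 28 mm behind the reported TCP, with lateral offsets of -0.004/-0.043 m as expected. So I trust the pictures for height. At 27 mm opening the tips come out about 17 mm behind the TCP, so tips at z≈0.096 means TCP z≈0.08. I'll step down to 0.093 first, which is safe under either reading.

Emit:
{"fn": "arm_command", "kwargs": {
  "slide": [
    [-0.001,0,0.008],
    [0,0,0.008],
    [0,0,0.006],
    [0,0,0],
    [0,0,0],
    [0,0,0],
    [0,0,0],
    [0,0,0]
  ],
  "angular": [
    [0,-0.4,0],
    [0,0,0],
    [0,0,0],
    [0,0,0],
    [0,0,0],
    [0,0,0],
    [0,0,0],
    [0,0,0]
  ],
  "hand": [0.085,0.085,0.085,0.085,0.085,0.085,0.085,0.085]
}}

```text
time: 6.25
tool_pos: [0.647, -0.1447, 0.0958]
tcp_rot: [3.081, -0.61, 0.01]
wrist_force: [0.0, 0.0, -0.8]
width: 0.993
```

```bash
python3 look.py b
```

```text
t 6.25 pos [ 0.647  -0.1447  0.0958] slide [-0.003   0.0005 -0.0093] turn deg [ 0.   -0.37  0.11] F [ 0.   0.  -0.8] w 0.9929608852737057 q [-0.26  0.33  1.75 -0.    1.06  1.71]
-0.03 left pad [array([336., 421.]), array([283., 406.])] right [array([488., 351.]), array([436., 338.])]
-0.02 left pad [array([336., 450.]), array([283., 435.])] right [array([487., 379.]), array([435., 366.])]
-0.01 left pad [array([336., 479.]), array([283., 464.])] right [array([487., 407.]), array([435., 393.])]
0 left pad [array([336., 507.]), array([283., 492.])] right [array([486., 434.]), array([434., 421.])]
0.008 left pad [array([336., 530.]), array([283., 515.])] right [array([486., 456.]), array([434., 442.])]
```

View pics/side_b.png

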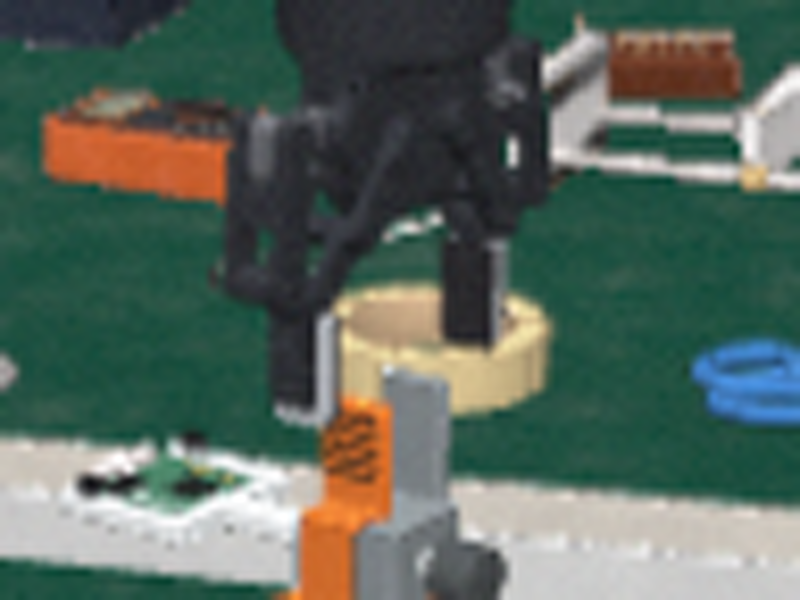

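View pics/top_b.png

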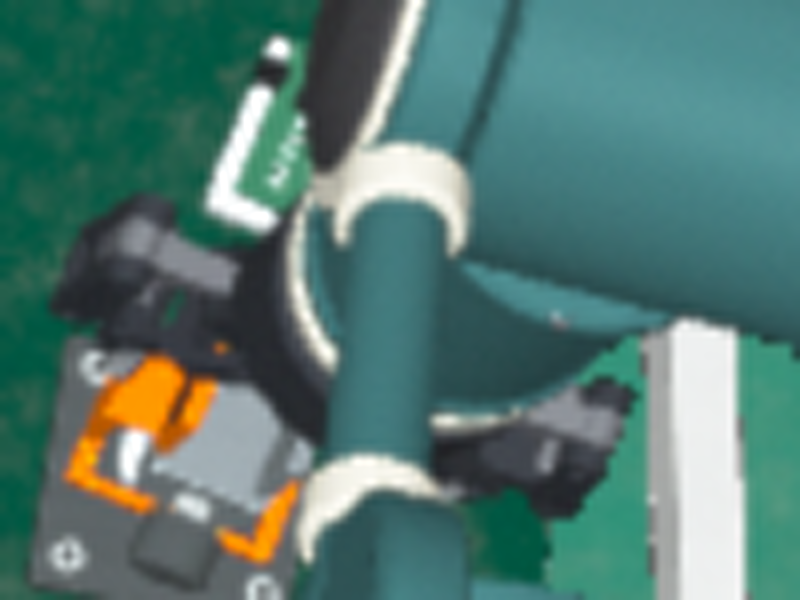

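The tips now look level with the plate tops (tip at crop (320,418), z≈0.124), straddling tab and ear, with no contact force. I'll descend the remaining 16 mm slowly.

Emit:
{"fn": "arm_command", "kwargs": {
  "slide": [
    [-0.002,0,0.004],
    [0,0,0.004],
    [0,0,0.004],
    [0,0,0.003],
    [0,0,0.001],
    [0,0,0],
    [0,0,0],
    [0,0,0]
  ],
  "angular": [
    [0,0,0],
    [0,0,0],
    [0,0,0],
    [0,0,0],
    [0,0,0],
    [0,0,0],
    [0,0,0],
    [0,0,0]
  ],
  "hand": [0.085,0.085,0.085,0.085,0.085,0.085,0.085,0.085]
}}

```text
time: 7.15
tool_pos: [0.6448, -0.1438, 0.078]
tcp_rot: [3.081, -0.61, 0.009]
wrist_force: [-0.1, -0.7, 1.0]
width: 0.994
```

```bash
python3 look.py c
```

```text
t 7.15 pos [ 0.6448 -0.1438  0.078 ] slide [-0.0005  0.0005 -0.027 ] turn deg [ 0.01 -0.34  0.11] F [-0.1 -0.7  1. ] w 0.9940849984208009 q [-0.26  0.34  1.77 -0.    1.03  1.71]
-0.03 left pad [array([342., 474.]), array([289., 459.])] right [array([493., 402.]), array([441., 388.])]
-0.02 left pad [array([342., 502.]), array([289., 487.])] right [array([492., 430.]), array([440., 416.])]
-0.01 left pad [array([342., 531.]), array([289., 516.])] right [array([492., 457.]), array([440., 443.])]
0 left pad [array([342., 559.]), array([289., 544.])] right [array([491., 484.]), array([440., 470.])]
0.008 left pad [array([342., 581.]), array([290., 566.])] right [array([491., 506.]), array([439., 491.])]
```

View pics/side_c.png

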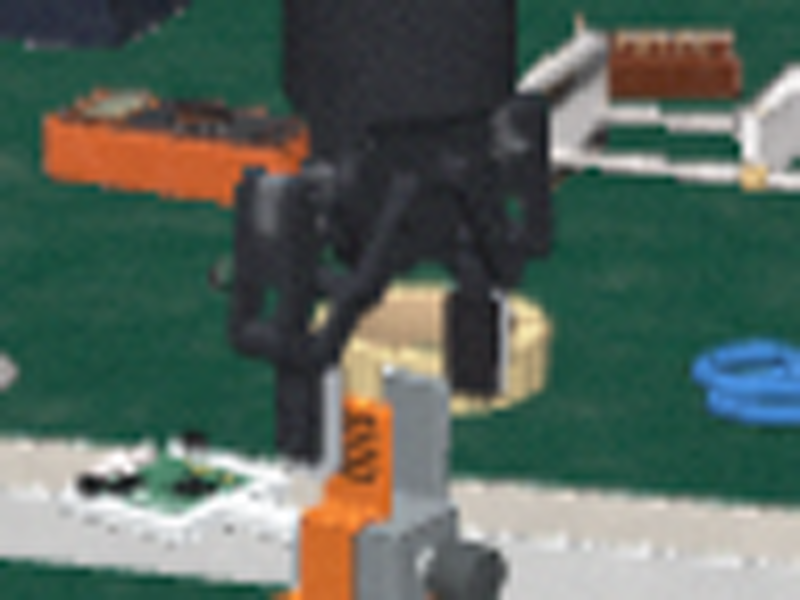

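View pics/top_c.png

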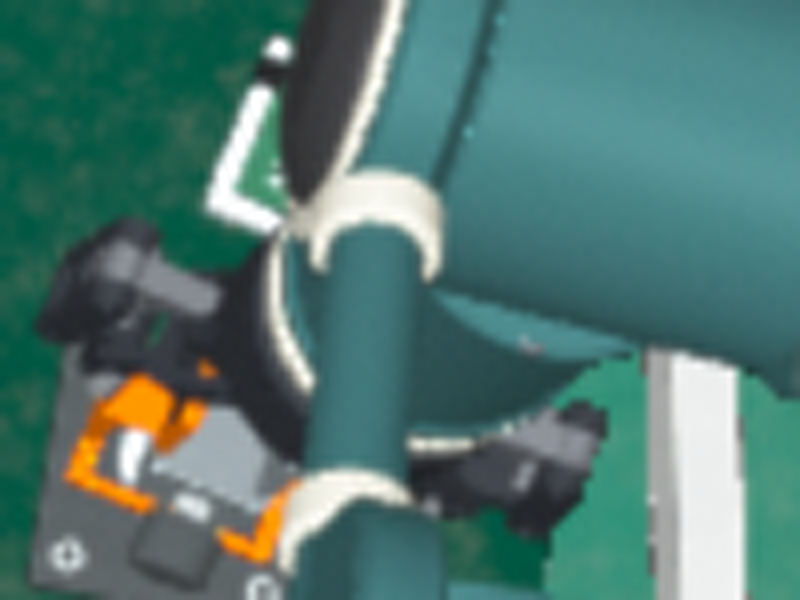

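The tips straddle the plates as predicted: the left tip at crop (310,462) is z≈0.106 open, so about 0.095 when closed. The force is about 1 N. I'll raise 3 mm for margin over the bridge and close with 40 N.

Emit:
{"fn": "arm_command", "kwargs": {
  "slide": [
    [0,0,-0.003],
    [0,0,0],
    [0,0,0],
    [0,0,0],
    [0,0,0],
    [0,0,0],
    [0,0,0],
    [0,0,0]
  ],
  "angular": [
    [0,-0.3,0],
    [0,0,0],
    [0,0,0],
    [0,0,0],
    [0,0,0],
    [0,0,0],
    [0,0,0],
    [0,0,0]
  ],
  "hand": [0.085,0.01,0.01,0.01,0.01,0.01,0.01,0.01],
  "squeeze": 40
}}

```text
time: 8.05
tool_pos: [0.6458, -0.1446, 0.083]
tcp_rot: [3.081, -0.61, 0.005]
wrist_force: [-0.4, 0.5, 1.3]
width: 0.286
```

```bash
python3 look.py d; python3 -c "
from h import *
print(bot.read_state()['width']*.0854, bot.read_state()['torque'])"
```

```text
t 8.05 pos [ 0.6458 -0.1446  0.083 ] slide [-0.0019  0.0001 -0.022 ] turn deg [ 0.03 -0.18  0.1 ] F [-0.4  0.5  1.3] w 0.28583312134678773 q [-0.26  0.34  1.76 -0.    1.04  1.7 ]
-0.03 left pad [array([395., 432.]), array([342., 418.])] right [array([438., 411.]), array([386., 398.])]
-0.02 left pad [array([395., 460.]), array([342., 446.])] right [array([438., 440.]), array([386., 426.])]
-0.01 left pad [array([395., 488.]), array([342., 474.])] right [array([438., 467.]), array([386., 453.])]
0 left pad [array([394., 516.]), array([342., 502.])] right [array([437., 495.]), array([385., 481.])]
0.008 left pad [array([394., 539.]), array([342., 524.])] right [array([437., 517.]), array([385., 502.])]
0.024688006508608716 [-0.08895492  0.00683917  0.02963986]
```

View pics/side_d.png

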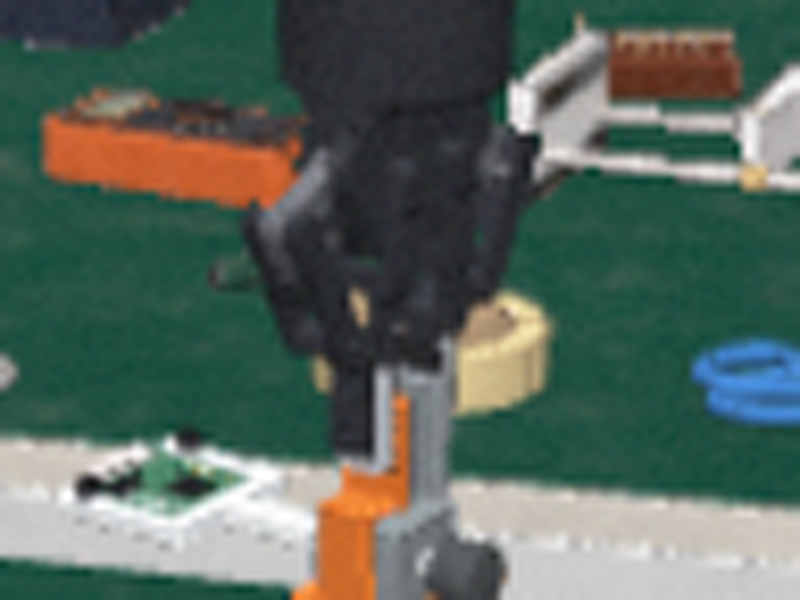

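View pics/top_d.png

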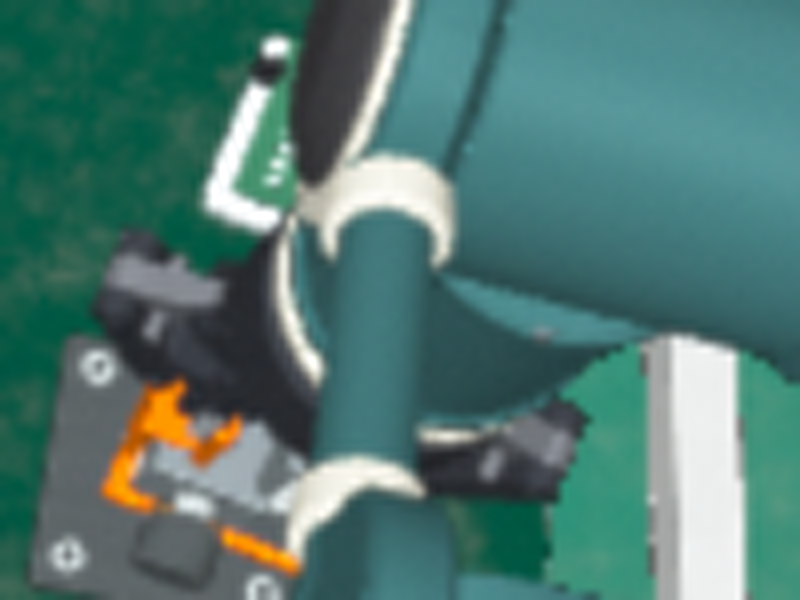

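The latch is clearly squeezed: the orange tab and bridge have moved over against the ear, opening 24.7 mm, and the forces are small. Now I'll lift straight up.

Emit:
{"fn": "arm_command", "kwargs": {
  "slide": [
    [0,0,0],
    [0,0,-0.003],
    [0,0,-0.005],
    [0,0,-0.006],
    [0,0,-0.006],
    [0,0,-0.006],
    [0,0,-0.006],
    [0,0,-0.006]
  ],
  "angular": [
    [0,0,0],
    [0,0,0],
    [0,0,0],
    [0,0,0],
    [0,0,0],
    [0,0,0],
    [0,0,0],
    [0,0,0]
  ],
  "hand": [0.01,0.01,0.01,0.01,0.01,0.01,0.01,0.01],
  "squeeze": 45
}}

```text
time: 8.95
tool_pos: [0.6436, -0.1435, 0.1205]
tcp_rot: [3.082, -0.61, -0.004]
wrist_force: [-0.1, 0.1, -3.3]
width: 0.284
```

```bash
python3 look.py e
```

```text
t 8.95 pos [ 0.6436 -0.1435  0.1205] slide [0.0006 0.0003 0.0155] turn deg [0.04 0.16 0.12] F [-0.1  0.1 -3.3] w 0.28434614480286985 q [-0.26  0.31  1.73 -0.    1.11  1.7 ]
-0.03 left pad [array([401., 325.]), array([347., 312.])] right [array([445., 306.]), array([391., 293.])]
-0.02 left pad [array([401., 354.]), array([348., 341.])] right [array([445., 335.]), array([391., 322.])]
-0.01 left pad [array([401., 383.]), array([348., 370.])] right [array([444., 363.]), array([391., 350.])]
0 left pad [array([401., 412.]), array([348., 398.])] right [array([444., 392.]), array([391., 379.])]
0.008 left pad [array([401., 435.]), array([348., 421.])] right [array([444., 414.]), array([391., 401.])]
```

View pics/side_e.png

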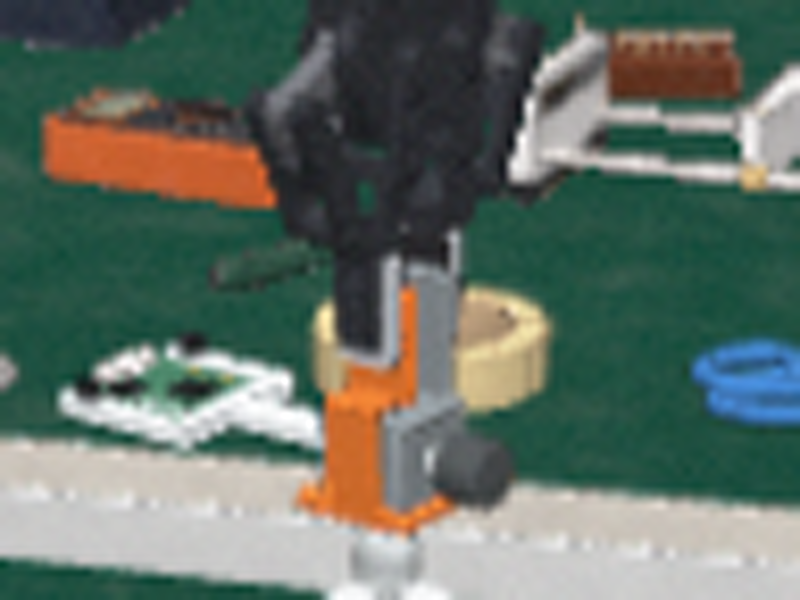

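The holder is off the ball, which is visible below it at crop (388,555). The load is 3.3 N, which fits 0.2–0.35 kg, and it looks level. I'll keep lifting to about 80–85 mm total.

Emit:
{"fn": "arm_command", "kwargs": {
  "slide": [
    [0,0,-0.006],
    [0,0,-0.008],
    [0,0,-0.008],
    [0,0,-0.008],
    [0,0,-0.008],
    [0,0,-0.006],
    [0,0,-0.003],
    [0,0,0]
  ],
  "angular": [
    [0,0,0],
    [0,0,0],
    [0,0,0],
    [0,0,0],
    [0,0,0],
    [0,0,0],
    [0,0,0],
    [0,0,0]
  ],
  "hand": [0.01,0.01,0.01,0.01,0.01,0.01,0.01,0.01]
}}

```text
time: 9.85
tool_pos: [0.6446, -0.1437, 0.1735]
tcp_rot: [3.082, -0.61, 0.001]
wrist_force: [-0.8, 0.0, -2.0]
width: 0.287
```

Emit:
{"fn": "arm_command", "kwargs": {
  "slide": [
    [0,0,0],
    [0,0,0],
    [0,0,0],
    [0,0,0],
    [0,0,0],
    [0,0,0],
    [0,0,0],
    [0,0,0]
  ],
  "angular": [
    [0,0,0],
    [0,0,0],
    [0,0,0],
    [0,0,0],
    [0,0,0],
    [0,0,0],
    [0,0,0],
    [0,0,0]
  ],
  "hand": [0.01,0.01,0.01,0.01,0.01,0.01,0.01,0.01]
}}

```text
time: 10.65
tool_pos: [0.6433, -0.1434, 0.1712]
tcp_rot: [3.082, -0.61, -0.005]
wrist_force: [-0.3, -0.4, -1.5]
width: 0.285
```

```bash
python3 look.py f; python3 - <<'E'
from h import *
print(np.abs(bot.read_state()['joint_vel']).max())
for n in("side","top"):
    cv2.imwrite(f"pics/{n}_end.png",bot.read_camera(n)[:,:,::-1])
a=cv2.imread("pics/side_end.png")[80:200,190:350];cv2.imwrite("pics/side_endc.png",cv2.resize(a,(800,600),interpolation=cv2.INTER_CUBIC))
E
```

```text
t 10.65 pos [ 0.6433 -0.1434  0.1712] slide [0.0011 0.0003 0.0662] turn deg [0.04 0.19 0.12] F [-0.3 -0.4 -1.5] w 0.28458433160928537 q [-0.26  0.27  1.68 -0.    1.2   1.7 ]
-0.03 left pad [array([403., 173.]), array([348., 162.])] right [array([447., 156.]), array([393., 145.])]
-0.02 left pad [array([402., 204.]), array([348., 192.])] right [array([447., 186.]), array([393., 174.])]
-0.01 left pad [array([402., 234.]), array([348., 222.])] right [array([447., 216.]), array([393., 204.])]
0 left pad [array([402., 264.]), array([348., 252.])] right [array([446., 245.]), array([393., 233.])]
0.008 left pad [array([402., 288.]), array([348., 275.])] right [array([446., 269.]), array([393., 257.])]
0.001821957942355581
```

View pics/side_endc.png

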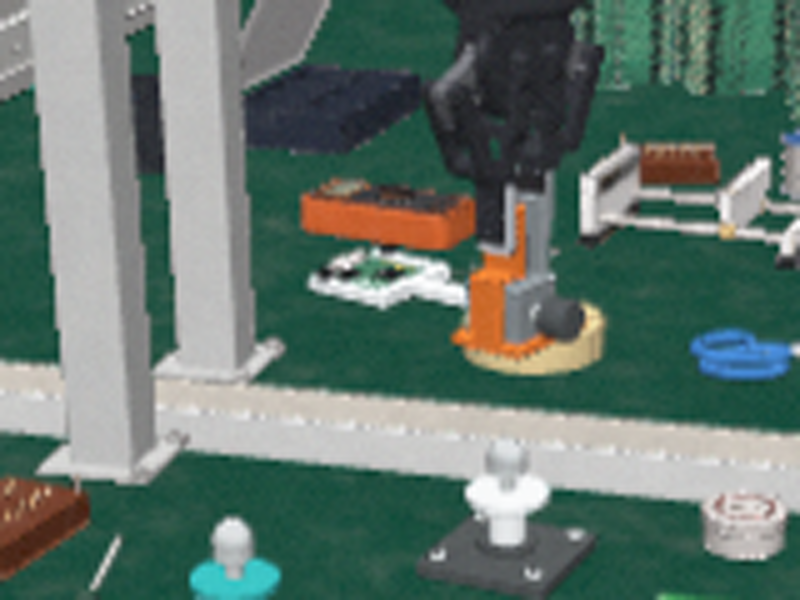

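View pics/top_end.png

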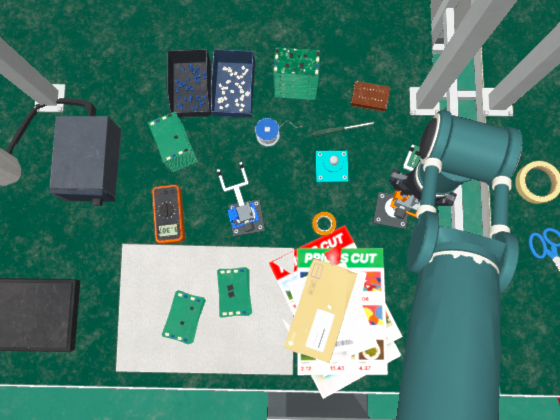

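The holder is level in the fingers over its bare mount, with the TCP 88 mm above where it gripped. The arm is at rest, and the blue holder and bystanders are at the same pixels as at the start. I'm handing in.

```bash
python3 -c "
from workcell import bot
print(bot.finish_job()); s=bot.read_state(); print(s['time'],s['tool_pos'],s['width'],s['wrist_force'])"
```

```text
the job is handed in; nothing more can be done
None
the job is handed in; nothing more can be done
```

I took the orange-latch holder off its ball mount and handed the job in at about 10.8 s with it still held in the gripper. No verdict was reported.

**What I did:** I squeezed the orange tab against the grey ear at 40 N (45 N for the lift). The tab and bridge visibly moved over and the opening read 24.7 mm; I had expected about 27 mm. I then lifted straight up with the latch squeezed.

**Last checks:**
- **Height and position:** the tool had risen about 88 mm since the grip. The holder looked level over its bare mount, well clear of the ball.
- **Stillness:** the arm was at rest, with joint speeds below 0.002 rad/s.
- **Everything else:** the blue holder, tape, tin and meter showed no visible shift in the pictures; I did not measure them.

**What disagreed:**
- **Fingertip height:** both cameras put the fingertips about 25 mm higher than the stated tool geometry gives. I set the grip height from the pictures instead, going down in steps while watching the force.
- **Wrist load:** it read 3.3 N just after lift-off but only 1.5–2 N at the end. The lower reading is a little under the stated 0.2–0.35 kg, but the grip opening stayed constant and the pictures show the holder still held.

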